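Show the tomato slicer's blades to the inspection camera

TASK

The tomato slicer's blades must be checked for chips before the next batch: draw the pusher back until its fins are well clear of the blades, lift the blade cartridge out of its slot (the lug on top is there to hold it by), and hold it up to the inspection camera. The middle of the blades belongs on the camera's line of sight, 15 cm from the lens, with the cutting side (the side that faced the pusher) turned squarely to the lens - so leaning back about 20 degrees, as the camera looks down by that much - and upright in its picture. Finish with the gripper still holding the cartridge there in the air, motionless, the pusher left drawn back; do not bump the camera or push the loose things about.

Things in the scene. Friction and masses are not known exactly. Their poses are not given: they have to be found in the camera images.
- slicer: Tomato slicer, fixed, 340 x 148 mm. Origin on the worktop, z up, x = cutting direction (pusher goes to +x through the blades, back to -x). Base from x -210 to +130 mm, then a chute to +160. The cartridge stands on the bed, 36 mm up, at x +70, y 0, its ends in two upright slots (y +-58) whose lips end 90 mm and outer webs 106 mm above the worktop; 2.5 mm play.
- pusher (a joint): How far the pusher is drawn back along the slicer's -x, m: 0 = fully forward, 0.13 = back stop. Slides on two rods with about 2 N friction and stays where left. Its eight fins reach between the blades at 0 and lock the cartridge down; their tips are clear of it from 0.030 on.
- pusher_grip (a point): Middle of the pusher's black upright grip: round, 27 to 31 mm thick, 96 to 166 mm above the worktop (this point 137 mm), free for 30 mm all round; the pusher's face beside it, 53 mm to +x, ends 121 mm up. Moves with the pusher; 22 mm to -x of the slicer's origin when the pusher is at 0. Axes as the slicer's.
- blade_center (a point): Middle of the blades of the loose cartridge (about 0.24 kg): aluminium frame 16 (x) x 116 (y) x 96 (z) mm, seven level steel blades, this point 47 mm above its underside. x = cutting direction as in the slicer, so the cutting side faces -x; z up. On top a black lug, 13 mm thick in x, 46 wide in y, from 49 to 81 mm above this point: pinch it across x.
- lens (a point): Front glass of the inspection camera: grey box 60 x 56 x 52 mm with white ring light, clamped at varying height to a steel column (380 mm tall, 95 mm behind the lens, disc foot 124 mm across). x = line of sight, away from the camera and 0.35 rad below level; y level; z up in the picture. Stays put during the job.
- view (a point): The point on the camera's line of sight 150 mm in front of the lens where the middle of the blades belongs; axes as for the lens. When the blade cartridge is presented rightly, its blade_center point and axes coincide with these.
- navy_bowl: Dark bowl 154 mm wide with three tomatoes, 85 mm high in all; bystander. Origin under its centre.
- count_timer: Round kitchen timer 64 mm wide, 36 mm tall, loose; bystander. Origin under its centre.
- temp_probe: Cream hand thermometer 165 x 52 x 22 mm, loose; bystander. Origin under its centre, x along it.
- camera_stand: Foot and column of the inspection camera, with the camera itself; origin on the worktop under the column, looks to -x.
- cartridge: The same blade cartridge; origin at the middle of its underside, axes as for blade_center.
- label_roll: Roll of paper label tape lying flat, 100 mm wide, 25 mm high, loose; bystander. Origin under its centre.
Mind the look-alikes: they are no part of the job. There is more than one size of the cartridge; the job needs the larger.

How it is judged:
On the way, in this order (a step that is already met when the one before it is completed fails the run):
1. the pusher is drawn back at least 40 mm, its fins clear of the blades, with the cartridge still standing in its slot (value of joint pusher above 0.04 m and z of blade_center in the frame of slicer below 0.1 m), for 0.2 s.
2. the cartridge is lifted clear out of the slicer (z of blade_center in the frame of slicer above 0.155 m and contact force between slicer and cartridge below 0.2 N), for 0.1 s.
At the end, for the whole second after the job is handed in: Gripper holds the cartridge at rest in the air, touching neither slicer nor camera; blade middle within 35 mm of the point 150 mm before the lens; cutting side to the lens, square and upright within 0.25 rad; pusher still drawn back 40 mm or more (distance between blade_center and view below 0.035 m and angle between the x axis of blade_center and the x axis of view, either way round below 0.25 rad and angle between the y axis of blade_center and the y axis of view, either way round below 0.25 rad and x of lens in the frame of blade_center below -0.1 m and contact force between the fingers and cartridge above 1 N and contact force between slicer and cartridge below 0.2 N and contact force between camera_stand and anything else below 0.2 N and linear speed of cartridge below 0.03 m/s and angular speed of cartridge below 0.15 rad/s and value of joint pusher above 0.04 m); the arm keeps its last pose, push and grip.
It fails at once if the inspection camera is bumped (over 5 N) (contact force between camera_stand and anything else above 5 N).
It fails at once if a bystander is pushed more than 30 mm (distance of any of count_timer, temp_probe, label_roll from where it was at the start of the episode above 0.03 m).
It also fails if it takes over 58 s, if anything falls off the work surface, if the arm or the gripper's body presses on something with over 40 N, if the wrist force passes 120 N, or if a joint passes its speed limit or range.

ROBOT

A 6-joint arm with a two-finger parallel gripper is mounted at the origin on the work surface; the furniture and walls round the work are solid. World frame = base frame: x ahead of the robot, y to its left, z up, the work surface at z = 0. Lengths are in m, angles in rad, forces in N, time in s.
With the tool pointing down it reaches from about 0.3 to 0.875 m from the base axis. Payload 4.2 kg.
Tool frame: the origin (TCP) lies on the centre line of the jaws, within the pads' length; the fingertips stand 25 mm ahead of it and the grasp point (between the pads) lies 6 mm ahead of it; y points along the fingers, z is the direction in which the jaws open and shut, and the axes are right-handed (so a half turn about y gives the same grasp; the last joint's range is limited). The gripper opens to 85 mm and grips with 20 to 120 N. Pads are 22 mm wide; open, the fingers measure 114 mm over their backs; the gripper's body (76 mm by 85 mm) begins 54 mm behind the grasp point. The pads swing forward as they close: fully open they stand 13 mm farther back than shut.
Start: joints at [-1.147, 0.32, 1.565, -0, 1.257, -0.02], TCP at [0.247, -0.519, 0.256] pointing down, gripper open.
Joint ranges: [-3.11, 3.11], [-0.84, 2.01], [0.21, 2.61], [-1.34, 4.49], [0.05, 2.63], [-2.56, 2.56]. Speed limits (rad/s): [2.57, 2.57, 3.14, 3.14, 3.14, 3.14].

INTERFACE

Orientations are given as a rotation vector (axis times angle).
In Python, from plant import * gives the robot as it stands.
- The arm moves only by the shell command python3 -m inch 'ROWS' [OPENING]. ROWS is JSON, a list of rows, each a list of 2 entries, a list of its own where there are three numbers: the shift along the tool's x, y, z in m, then the turn, a rotation vector about the tool's x, y, z in degrees. A call has 1 to 12 rows; each row is the pose to reach, as a shift and turn from the pose commanded when the call began, along the tool's axes at that moment; what a row does not reach only later rows make up. A row lasts 1/10 s, in which the tool goes at most 50 mm and 8.59 degrees, less where a joint would pass 70% of its speed; a pose out of reach is approached as far as the arm can. A call with a gripper value outside its range is refused whole. OPENING is the finger opening in m, from 0 to 0.0854, set as the call begins (- or left out, the last holds). The fingers move at their own pace and stop on an object; the grip force is fixed at half the most. Time passes only in rows, so rows that repeat a pose let the fingers close. It gives the time, the measured TCP pose, the force and the opening at its end, in the units of the state.
- sense(): the state, without advancing time (a new reading comes with each control period).
- capture(name): name is "side" or "top"; returns the picture (384x512x3 uint8, red, green, blue); there is no depth.
- get_calibration(name): a dict with "mtx" (3x3 intrinsics, pixels), "dist" ([k1, k2, p1, p2, k3] as OpenCV has them; the pictures are not rectified), "R" (3x3) and "t" (3): a world point X has camera coordinates R X + t. Camera axes: x right, y down, z forward; pixel columns grow to the right and rows downward; lengths in m; the calibration is good to about 2 mm. A picture is of the moment at which its call begins. get_calibration takes no time and is no camera call.
- job_done(): hands the job in, once; it reports no verdict.
The state is a dict: "clock": time; "qpos": joint angles; "qvel": joint speeds; "joint_efforts": joint torques, N m; "position": TCP position; "eef_rot": TCP orientation; "force": force on the tool from outside, world axes, zero at the start; "moment": the same for the moment, N m; "width": opening from 0.0 (shut) to 1.0 (fully open).
Only numpy, scipy, OpenCV 4.12 (cv2) and the standard library are available. Lean on these libraries where they do the work, as an engineer would, in place of code of your own. Each camera call takes 0.05 s, during which the arm holds its last target.

## Working session

There is one attempt and no reset: what is moved stays moved. The work goes in short steps, Python scripts to look and compute and a shell command to move; the robot and the scene stay as the last step left them, time stands still between calls to the robot, and variables do not carry over. Pictures are saved under pics/ and viewed, and the job is handed in when it is done.

```bash
ls; mkdir -p pics
python3 - <<'E'
from plant import *
import cv2
for n in("side","top"):
    im=capture(n); cv2.imwrite(f"pics/{n}0.png",im[:,:,::-1])
    c=get_calibration(n); print(n,c)
print(sense())
E
```

```text
pics
side {'mtx': array([[376.95665607,   0.        , 255.80852902],
       [  0.        , 376.95665607, 192.06912527],
       [  0.        ,   0.        ,   1.        ]]), 'dist': array([-0.01352589,  0.        ,  0.        ,  0.        ,  0.        ]), 'R': array([[ 0.99990002,  0.00989395, -0.01010241],
       [-0.00359329, -0.51320015, -0.85826144],
       [-0.01367616,  0.85821193, -0.51311328]]), 't': array([-0.55085835,  0.16279362,  1.38565215])}
top {'mtx': array([[356.04386267,   0.        , 257.52851668],
       [  0.        , 356.04386267, 201.37686535],
       [  0.        ,   0.        ,   1.        ]]), 'dist': array([-0.07602714,  0.        ,  0.        ,  0.        ,  0.        ]), 'R': array([[-0.02476637, -0.99959895, -0.01373161],
       [-0.9879837 ,  0.02657016, -0.15225714],
       [ 0.15256093,  0.00979575, -0.98824552]]), 't': array([0.02817089, 0.55044633, 1.54618493])}
{'clock': 0.1, 'qpos': array([-1.14699063e+00,  3.20226021e-01,  1.56550446e+00,  1.61689658e-05,
        1.25740082e+00, -1.99945639e-02]), 'qvel': array([ 2.01315890e-03, -1.59321780e-03, -5.53189578e-03, -7.24069709e-05,
        7.01217379e-04,  5.70875606e-04]), 'joint_efforts': array([-3.20089930e-04, -4.16410804e+01, -2.34704411e+01,  1.37790112e-04,
        4.90270046e-03, -2.09346217e-05]), 'position': array([ 0.24674837, -0.51896237,  0.25558783]), 'eef_rot': array([-0.44601672,  1.97712462, -1.97406553]), 'force': array([-0.25596806,  0.53326227,  0.13464304]), 'moment': array([0.00399611, 0.02831171, 0.01345238]), 'width': 0.9986308858226608}
```

View pics/side0.png

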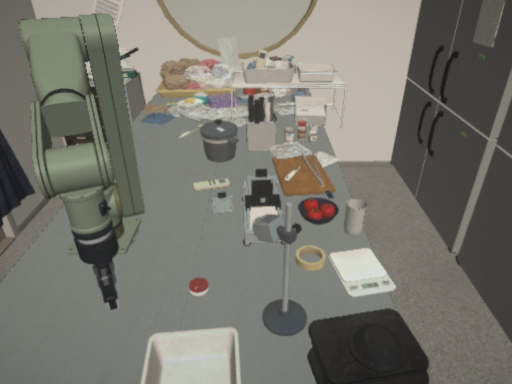

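View pics/top0.png

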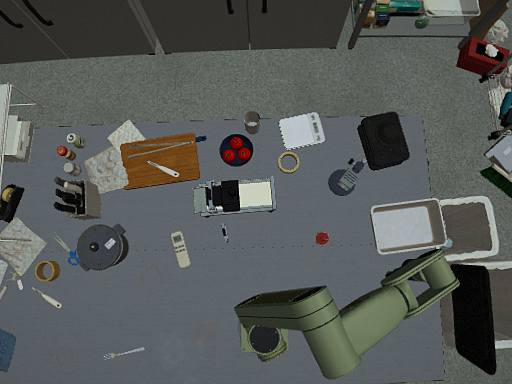

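Run:
```python
import cv2
a=cv2.imread("pics/side0.png");b=cv2.imread("pics/top0.png")
def cr(im,x0,y0,x1,y1,s,n):
    cv2.imwrite(n,cv2.resize(im[y0:y1,x0:x1],None,fx=s,fy=s,interpolation=cv2.INTER_CUBIC))
cr(a,190,160,350,280,5,"pics/s1.png"); cr(b,180,120,300,210,6,"pics/t1.png"); cr(b,270,130,400,220,6,"pics/t2.png"); cr(a,240,190,350,340,4,"pics/s2.png")
```

```text
(no output)
```

View pics/s1.png

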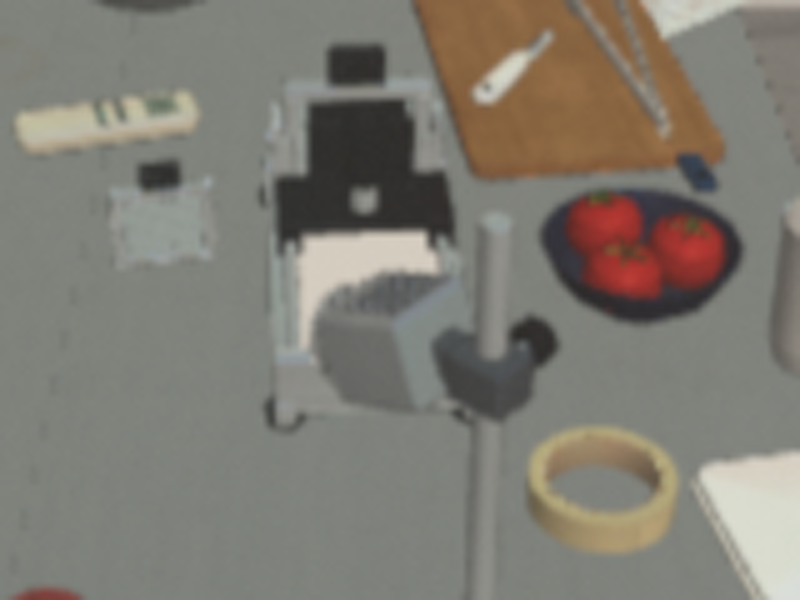

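View pics/t1.png

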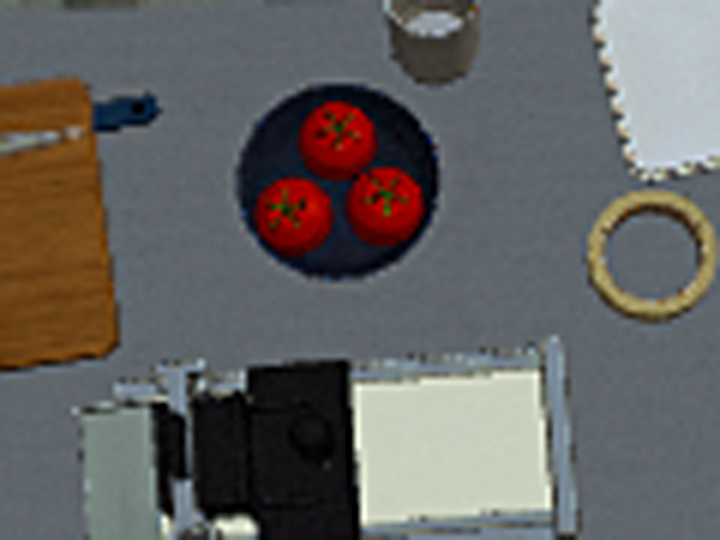

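View pics/t2.png

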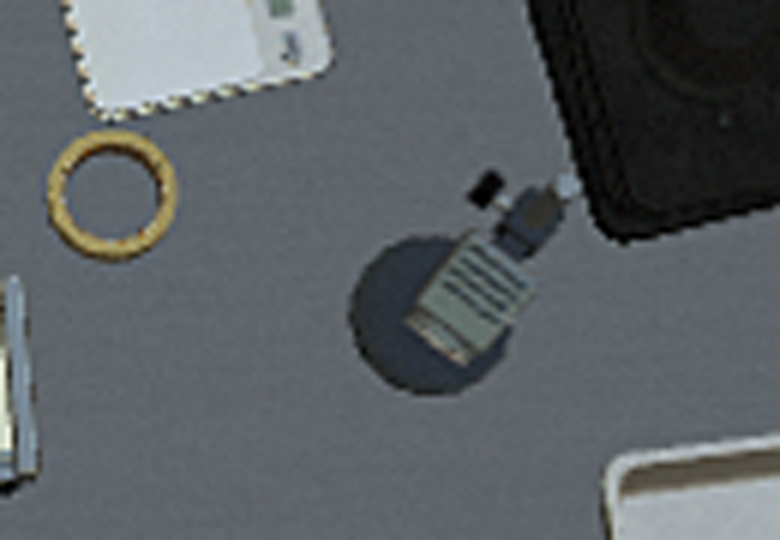

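View pics/s2.png

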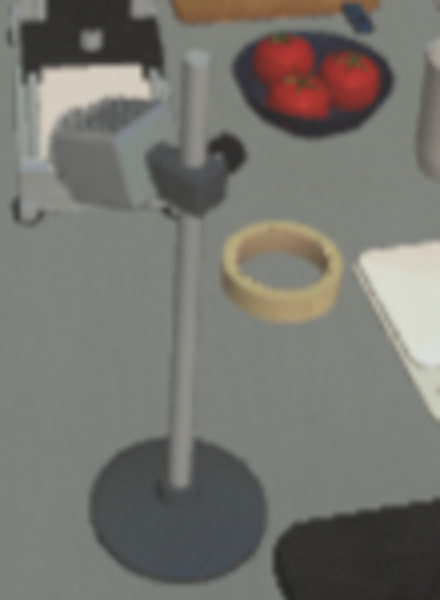

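```bash
cat > h.py <<'E'
import numpy as np,cv2
from plant import *
from scipy.spatial.transform import Rotation as Ro
C={n:get_calibration(n) for n in("side","top")}
def proj(n,X):
    c=C[n]; X=np.atleast_2d(np.asarray(X,float))
    p,_=cv2.projectPoints(X,cv2.Rodrigues(c["R"])[0],c["t"],c["mtx"],c["dist"]); return p[:,0]
def ray(n,uv):
    c=C[n]; q=cv2.undistortPoints(np.array([[uv]],float),c["mtx"],c["dist"])[0,0]
    o=-c["R"].T@c["t"]; d=c["R"].T@np.r_[q,1]; return o,d
def atz(n,uv,z):
    o,d=ray(n,uv); return o+d*(z-o[2])/d[2]
def tri(us,ut):
    o1,d1=ray("side",us);o2,d2=ray("top",ut)
    s=np.linalg.lstsq(np.c_[d1,-d2],o2-o1,rcond=None)[0]
    a=o1+s[0]*d1;b=o2+s[1]*d2; return (a+b)/2,np.linalg.norm(a-b)
def crop(im,x0,y0,x1,y1,s,n):
    im=im[:,:,::-1]; o=cv2.resize(im[y0:y1,x0:x1],None,fx=s,fy=s,interpolation=cv2.INTER_CUBIC)
    for k in range((x0+9)//10*10,x1,10):cv2.putText(o,str(k),(int((k-x0)*s),8),0,.3,(0,255,255)); cv2.line(o,(int((k-x0)*s),8),(int((k-x0)*s),14),(0,255,255))
    for k in range((y0+9)//10*10,y1,10):cv2.putText(o,str(k),(0,int((k-y0)*s)+3),0,.3,(0,255,255)); cv2.line(o,(20,int((k-y0)*s)),(26,int((k-y0)*s)),(0,255,255))
    cv2.imwrite(n,o)
E
python3 - <<'E'
from h import *
a=cv2.imread("pics/side0.png")[:,:,::-1];b=cv2.imread("pics/top0.png")[:,:,::-1]
crop(b,185,165,285,230,8,"pics/t3.png"); crop(a,235,160,315,260,6,"pics/s3.png");crop(b,320,150,390,205,10,"pics/t4.png")
E
```

```text
(no output)
```

View pics/t3.png

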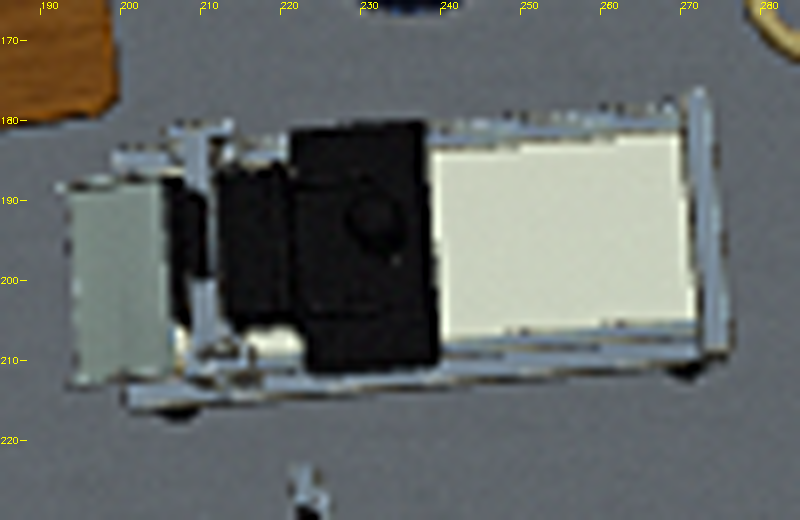

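View pics/s3.png

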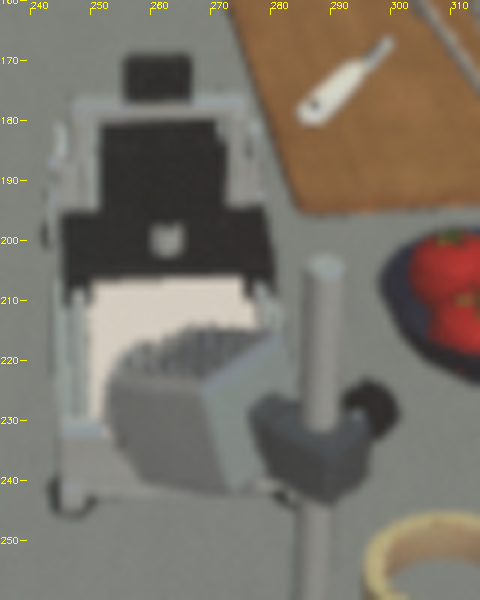

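View pics/t4.png

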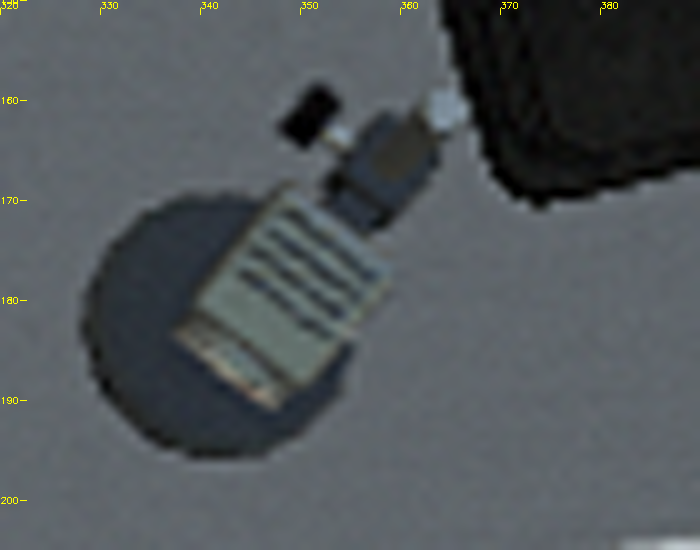

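Run:
```python
from h import *
np.set_printoptions(precision=4,suppress=True)
print("lug top", atz("top",(207.3,193.5),.164))
print("lug L/R top",atz("top",(205.5,187.5),.164),atz("top",(206,199.8),.164))
print("lug tri", tri((259.3,169.3),(207,193.5)))
print("side lug top corners", atz("side",(253.7,169.3),.164),atz("side",(265,169.3),.164))
print("bar ends",atz("top",(208.5,180.5),.132),atz("top",(211,211),.132))
print("grip",atz("top",(231.5,192.5),.166), tri((261.5,199.5),(231.5,192.5)))
for p in [(221,181),(237.5,180),(239.5,211),(223.5,212)]: print("pusher",atz("top",p,.121),atz("top",p,.1))
for p in [(192.5,188.5),(194.5,213.5),(200.5,215),(271,177),(275,210)]: print("base",atz("top",p,.036),atz("top",p,.0))
print("foot",atz("top",(341.5,182),.012))
for p in [(328,183),(355,183),(341.5,169),(341.5,196)]:print(atz("top",p,.012)) 
print("column top", tri((289,204),(364.3,161)))
print(atz("side",(284.5,317),0.012))
```

```text
lug top [0.5708 0.22   0.164 ]
lug L/R top [0.5964 0.2275 0.164 ] [0.5445 0.2255 0.164 ]
lug tri (array([0.5677, 0.2213, 0.1605]), np.float64(0.007449175521337141))
side lug top corners [0.5422 0.213  0.164 ] [0.5865 0.2126 0.164 ]
bar ends [0.6327 0.2197 0.132 ] [0.5015 0.2096 0.132 ]
grip [0.5719 0.1193 0.166 ] (array([0.5797, 0.1254, 0.0811]), np.float64(0.015181641339376436))
pusher [0.6314 0.1675 0.121 ] [0.636  0.1699 0.1   ]
pusher [0.6338 0.0966 0.121 ] [0.6383 0.098  0.1   ]
pusher [0.4998 0.0903 0.121 ] [0.5025 0.0916 0.1   ]
pusher [0.4973 0.1581 0.121 ] [0.4999 0.1604 0.1   ]
base [0.6189 0.3069 0.036 ] [0.626 0.314 0.   ]
base [0.5046 0.2976 0.036 ] [0.5091 0.3044 0.    ]
base [0.4972 0.2705 0.036 ] [0.5015 0.2767 0.    ]
base [ 0.662  -0.0497  0.036 ] [ 0.67   -0.0508  0.    ]
base [ 0.511  -0.0629  0.036 ] [ 0.5156 -0.0643  0.    ]
foot [ 0.6353 -0.3735  0.012 ]
[ 0.6322 -0.311   0.012 ]
[ 0.629  -0.4356  0.012 ]
[ 0.6965 -0.3774  0.012 ]
[ 0.5702 -0.3694  0.012 ]
column top (array([ 0.6345, -0.3751,  0.3796]), np.float64(0.0005884462935635322))
[ 0.6343 -0.3819  0.012 ]
```

```bash
cat > fit.py <<'E'
from h import *
from scipy.optimize import least_squares
np.set_printoptions(precision=4,suppress=True)
# name cam, slicer pt (moves with d?), obs (u,v or nan)
N=np.nan
obs=[("top",(.0765,-.023,.164),0,(205.2,187.5)),("top",(.0765,.023,.164),0,(206,199.8)),
("top",(.070,0,.132),0,(209.7,N)),
("top",(-.022,0,.166),1,(231.5,192.5)),
("side",(.0635,.023,.164),0,(253.6,N)),("side",(.0635,-.023,.164),0,(265.1,N)),("side",(.0635,0,.164),0,(N,170)),
("side",(.0635,0,.132),0,(N,177)),
("top",(-.210,-.074,.04),0,(N,177.5)),("top",(-.210,.074,.04),0,(275,210)),
("top",(.130,.074,.036),0,(200.5,N)),
("top",(.160,.0,.03),0,(193.8,N)),
]
def S(p): 
    c,s=np.cos(p[2]),np.sin(p[2]); return np.array([[c,-s,0],[s,c,0],[0,0,1]]),np.array([p[0],p[1],0])
def f(p):
    R,t=S(p); r=[]
    for n,X,m,uv in obs:
        X=np.array(X)-(np.array([p[3],0,0]) if m else 0)
        d=proj(n,R@X+t)[0]-np.array(uv); r+=[v if np.isfinite(v) else 0 for v in d]
    return np.array(r)
sol=least_squares(f,[.57,.15,1.63,.0],loss="soft_l1"); p=sol.x
if __name__=="__main__":
    print(p,np.degrees(p[2]));print(f(p).reshape(-1,2)); R,t=S(p); print("blade",R@[.07,0,.083]+t,"grip",R@[-.022-p[3],0,.137]+t)
E
python3 fit.py
```

```text
[0.5709 0.1474 1.6341 0.006 ] 93.62931968355117
[[ 0.8626  1.7339]
 [ 0.7888  0.3303]
 [-0.5764  0.    ]
 [-0.0154 -0.1746]
 [ 0.5159  0.    ]
 [ 0.7516  0.    ]
 [ 0.     -0.4627]
 [ 0.     -0.2719]
 [ 0.      0.1149]
 [ 0.9258  0.01  ]
 [-0.4164  0.    ]
 [-1.1102  0.    ]]
blade [0.5664 0.2172 0.083 ] grip [0.5726 0.1194 0.137 ]
```

Run:
```python
from h import *
a=cv2.imread("pics/side0.png")[:,:,::-1]
crop(a,245,205,305,250,13,"pics/s4.png")
```

```text
(no output)
```

View pics/s4.png

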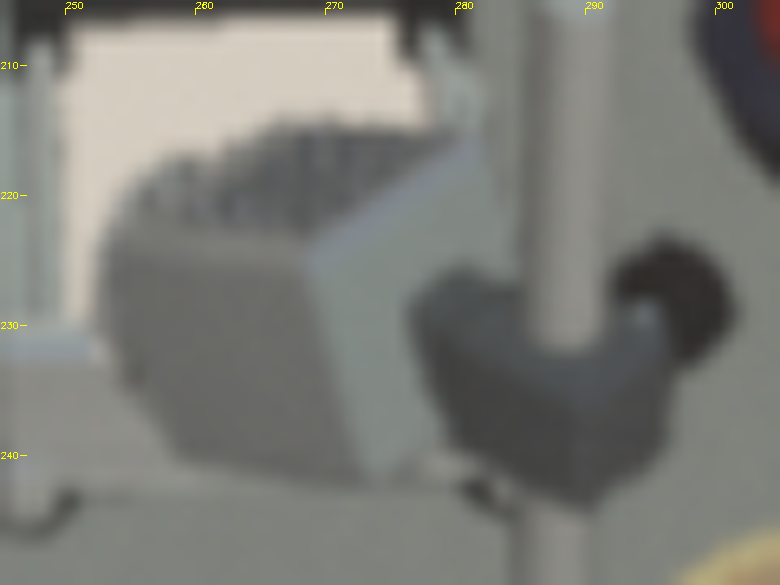

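```bash
cat > lens.py <<'E'
from h import *
from scipy.optimize import least_squares
np.set_printoptions(precision=4,suppress=True)
foot=np.array([.6345,-.375])
N=np.nan
# box coords: a along sight (lens=0; back negative), b left (+y of view frame), c up
# view yaw psi: x axis dir horizontally; y level = left of it
obs=[("side","r",-1,1,(281.7,216)),("side","r",1,1,(268.8,225)),("side","r",1,-1,(273,242)),("side","f",1,-1,(258.3,240.5)),("side","f",1,1,(253.3,222.5)),
("top","r",-1,1,(348.5,169)),("top","r",1,1,(359,178.5)),("top","f",1,1,(349.5,190)),("top","f",-1,1,(338.8,182))]
def frame(psi,h,pitch=.35):
    x=np.array([np.cos(psi)*np.cos(pitch),np.sin(psi)*np.cos(pitch),-np.sin(pitch)])
    y=np.array([-np.sin(psi),np.cos(psi),0]); z=np.cross(x,y)
    o=np.r_[foot+.095*np.array([np.cos(psi),np.sin(psi)]),h]
    return o,np.c_[x,y,z]
def f(p):
    o,R=frame(p[0],p[1]); r=[]
    for n,s,b,c,uv in obs:
        a=p[2] if s=="f" else p[2]-.060
        r+=list(proj(n,o+R@[a,b*.028,c*.026+p[3]])[0]-uv)
    return np.array(r)
g=lambda p:np.r_[f(p),(p[3])/.003,(p[2]+.005)/.006]
sol=least_squares(g,[2.3,.25,0,0],loss="soft_l1"); p=sol.x
o,R=frame(p[0],p[1]); V=o+.15*R[:,0]
if __name__=="__main__":
    print(p,np.degrees(p[0]));print(f(p).reshape(-1,2)); print("lens",o,"view",V)
    for n in("side","top"): print(n,proj(n,o),proj(n,V))
E
sed -i 's/obs=\[("side","r",-1/obs=[("side","r",-1/' lens.py; python3 lens.py
```

```text
[ 2.4314  0.2713 -0.0096 -0.0003] 139.31172386398148
[[ 0.9209 -1.5884]
 [-0.6494 -0.4609]
 [ 0.701   1.8115]
 [-2.0765  0.5829]
 [-2.6551  0.1419]
 [-0.7693 -0.565 ]
 [ 0.6865 -0.792 ]
 [-0.1682  0.2571]
 [-1.2808 -0.9736]]
lens [ 0.5625 -0.3131  0.2713] view [ 0.4556 -0.2212  0.2199]
side [[258.0277 226.4771]] [[220.9138 222.1495]]
top [[341.7857 187.0781]] [[317.3129 216.8816]]
```

```bash
cat > plan.py <<'E'
from h import *
import fit,lens,sys
np.set_printoptions(precision=4,suppress=True)
s=sense(); T=Ro.from_rotvec(s["eef_rot"]).as_matrix(); P=s["position"]
def delta(Pt,Rt,T=T,P=P):
    return T.T@(np.asarray(Pt)-P), np.degrees(Ro.from_matrix(T.T@Rt).as_rotvec())
def tool(xb,zb,sg):
    z=sg*xb; y=-zb; return np.c_[np.cross(y,z),y,z]
Rs,ts=fit.S(fit.p); sl=lambda X:Rs@np.asarray(X,float)+ts
def RT(sg): return tool(Rs[:,0],Rs[:,2],sg)
def RV(sg): return tool(lens.R[:,0],lens.R[:,2],sg)
E
python3 - <<'E'
from plan import *
print(T,P,s["qpos"])
d=fit.p[3]
for sg in(1,-1):
    print(sg,"grip hi",delta(sl([-.022-d,0,.26]),RT(sg)),"view",delta(lens.V+.077*lens.R[:,2],RV(sg)))
    # from slicer to view
    print(Ro.from_matrix(RT(sg).T@RV(sg)).as_rotvec(degrees=True))
E
```

```text
[[-0.9031 -0.0006  0.4294]
 [-0.4294  0.0014 -0.9031]
 [-0.     -1.     -0.0015]] [ 0.2467 -0.519   0.2556] [-1.147   0.3202  1.5655  0.      1.2574 -0.02  ]
1 grip hi (array([-0.5684, -0.0037, -0.4366]), array([   0.0198, -158.2017,   -0.1224])) view (array([-0.3058, -0.0363, -0.2034]), array([ -5.7298, 153.968 ,  27.3442]))
[-18.9755 -45.2051  -7.9926]
-1 grip hi (array([-0.5684, -0.0037, -0.4366]), array([ 0.0876, 21.7983,  0.0142])) view (array([-0.3058, -0.0363, -0.2034]), array([ 19.8474, -23.6431,   4.1589]))
[ 18.9755 -45.2051   7.9926]
```

```bash
python3 -m inch '[[[-0.01,0,-0.008],[0,0,0]],[[-0.035,0,-0.028],[0,1,0]],[[-0.07,0,-0.055],[0,3,0]],[[-0.105,0,-0.082],[0,4,0]],[[-0.14,0,-0.108],[0,6,0]],[[-0.175,0,-0.135],[0,7,0]],[[-0.21,0,-0.162],[0,8,0]],[[-0.245,0,-0.188],[0,9,0]],[[-0.275,0,-0.212],[0,10,0]],[[-0.295,0,-0.227],[0,11,0]],[[-0.3,0,-0.23],[0,11,0]],[[-0.3,0,-0.23],[0,11,0]]]' && python3 -c "
from plan import *
print(s['qpos'],delta(sl([-.022-fit.p[3],0,.25]),RT(-1)))"
```

```text
clock: 1.3
position: [0.419, -0.1819, 0.2562]
eef_rot: [-0.267, 2.086, -2.086]
force: [0.3, 0.9, -0.8]
width: 1.003
[-0.4345  0.133   1.8158 -0.0004  1.193   0.8821] (array([-0.2244,  0.0061, -0.2529]), array([-0.0081, 10.9445,  0.022 ]))
```

```bash
python3 -m inch '[[[-0.008,0,-0.01],[0,0,0]],[[-0.028,0,-0.031],[0,1,0]],[[-0.055,0,-0.06],[0,2.5,0]],[[-0.08,0,-0.09],[0,4,0]],[[-0.106,0,-0.12],[0,5.5,0]],[[-0.132,0,-0.15],[0,7,0]],[[-0.16,0,-0.18],[0,8,0]],[[-0.185,0,-0.21],[0,9.5,0]],[[-0.21,0,-0.235],[0,10.5,0]],[[-0.222,0,-0.25],[0,11,0]],[[-0.2245,0.003,-0.253],[0,11,0]],[[-0.2245,0.006,-0.253],[0,11,0]]]' && python3 -c "
from plan import *
print(s['qpos'],delta(sl([-.022-fit.p[3],0,.16]),RT(-1)))
a=capture('side');b=capture('top');crop(a,220,110,330,210,7,'pics/s5.png');crop(b,190,150,290,225,8,'pics/t5.png')"
```

```text
clock: 2.5
position: [0.5733, 0.1178, 0.2496]
eef_rot: [-0.067, 2.191, -2.192]
force: [-0.0, -0.8, -0.4]
width: 0.999
[ 0.1832  0.3405  1.5506 -0.0005  1.2517  1.6943] (array([ 0.0005,  0.0896, -0.0017]), array([-0.0342, -0.201 ,  0.06  ]))
```

View pics/s5.png

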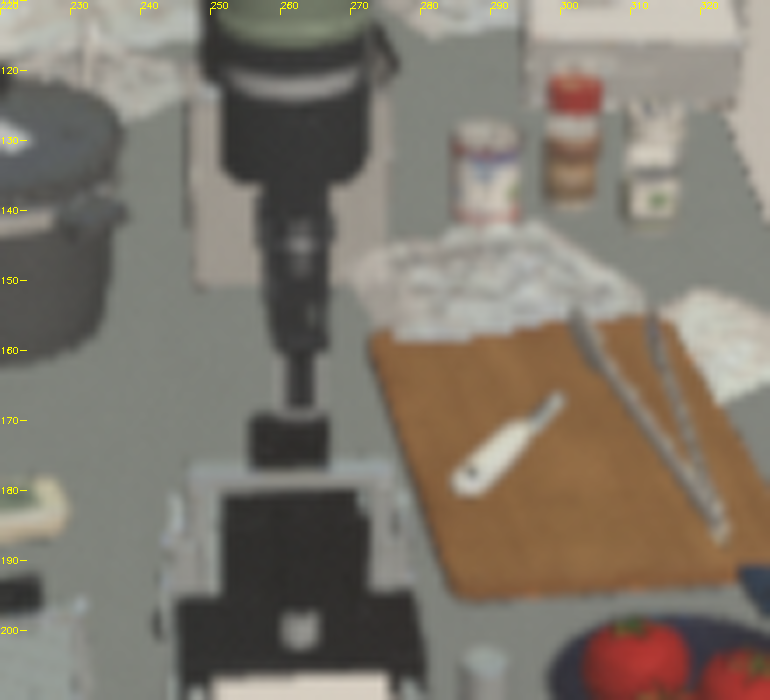

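View pics/t5.png

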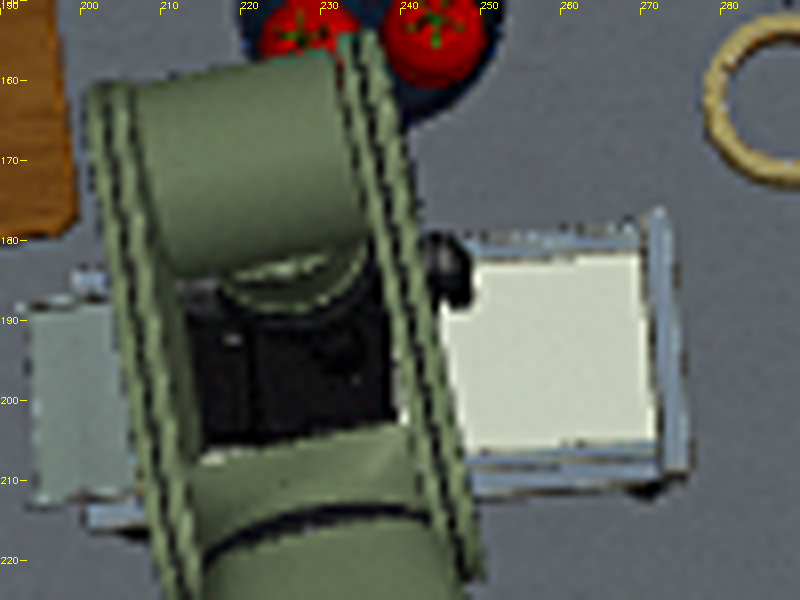

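Run:
```python
from plan import *
d=fit.p[3]
for z in(.096,.166): print(proj("side",sl([-.022-d,0,z])))
print(proj("side",sl([-.035-d,0,.1])), "tips",proj("side",P+T@[0,.025,0]))
```

```text
[[261.584  196.5671]]
[[261.5415 180.4499]]
[[261.8116 197.4657]] tips [[261.4972 166.6454]]
```

```bash
python3 -m inch '[[[0,0.01,-0.001],[0,0,0]],[[0,0.025,-0.0017],[0,0,0]],[[0,0.04,-0.0017],[0,0,0]],[[0,0.055,-0.0017],[0,0,0]],[[0,0.07,-0.0017],[0,0,0]],[[0,0.083,-0.0017],[0,0,0]],[[0,0.092,-0.0017],[0,0,0]],[[0,0.097,-0.0017],[0,0,0]],[[0,0.098,-0.0017],[0,0,0]]]' && python3 -m inch '[[[0,0,0],[0,0,0]],[[0,0,0],[0,0,0]],[[0,0,0],[0,0,0]],[[0,0,0],[0,0,0]],[[0,0,0],[0,0,0]],[[0,0,0],[0,0,0]],[[0,0,0],[0,0,0]],[[0,0,0],[0,0,0]],[[0,0,0],[0,0,0]],[[0,0,0],[0,0,0]]]' 0.01
```

```text
clock: 3.5
position: [0.5732, 0.1197, 0.1518]
eef_rot: [-0.066, 2.191, -2.192]
force: [-0.0, -0.1, 0.2]
width: 1.0
clock: 4.5
position: [0.5736, 0.1201, 0.1531]
eef_rot: [-0.064, 2.191, -2.19]
force: [-1.6, -0.3, 5.6]
width: 0.327
```

```bash
python3 -m inch '[[[0,0,0.003],[0,0,0]],[[0,0,0.01],[0,0,0]],[[0,0,0.02],[0,0,0]],[[0,0,0.03],[0,0,0]],[[0,0,0.04],[0,0,0]],[[0,0,0.05],[0,0,0]],[[0,0,0.06],[0,0,0]],[[0,0,0.07],[0,0,0]],[[0,0,0.077],[0,0,0]],[[0,0,0.08],[0,0,0]],[[0,0,0.08],[0,0,0]],[[0,0,0.08],[0,0,0]]]' && python3 -c "
from plan import *
a=capture('side');b=capture('top');crop(a,220,110,330,250,4,'pics/s6.png');crop(b,190,150,290,225,8,'pics/t6.png');print(s['qpos'])"
```

```text
clock: 5.7
position: [0.5782, 0.0396, 0.1531]
eef_rot: [-0.065, 2.19, -2.191]
force: [-2.2, -1.1, 6.2]
width: 0.332
[ 0.0489  0.4087  1.7048 -0.0006  1.0274  1.5603]
```

View pics/s6.png

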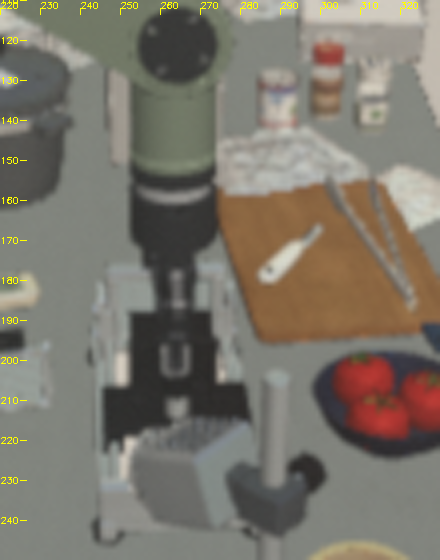

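View pics/t6.png

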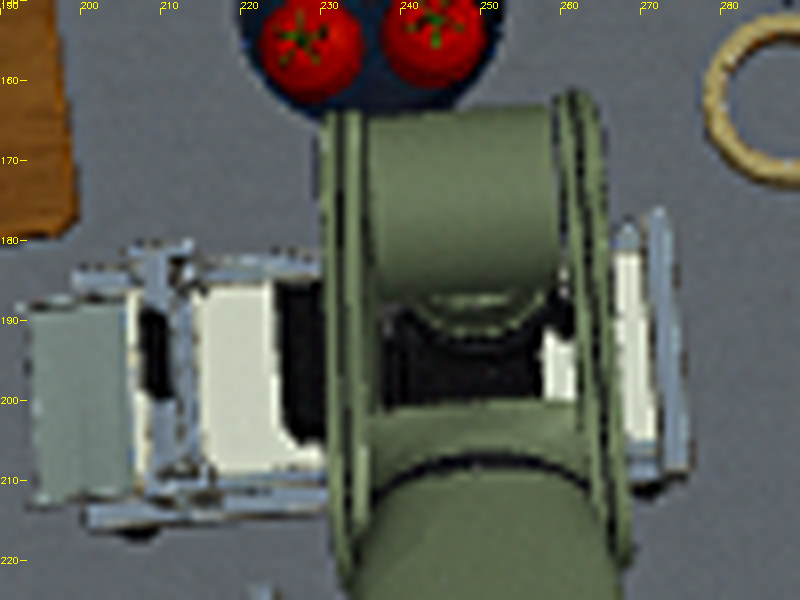

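Run:
```python
from plan import *
b=capture('top'); g=b.max(2)
print(g[186:203,203:216])
for e in [(.0765,-.023,.164),(.0765,.023,.164),(.0635,.023,.164),(.0635,.0,.132),(.062,.0,.132),(.078,.0,.132)]: print(e,proj("top",sl(e)))
```

```text
[[139 141 131 173 166 141 142 150 130  47  73 144  49]
 [ 78  77  97 224 125 136 144 152 110  99 105 222 179]
 [136 131 148 232 104  52  97 149 105 123 169 170 213]
 [133 130 140 230  48   0   0  50 124 146 143 170 210]
 [129 129 137 233  52   0   8   0 129 144 140 169 209]
 [133 129 125 235  78  10  19  10  68 125 120 138 211]
 [132 129 127 228  75  11   8   7  96 131 143 108 209]
 [131 132 127 168  64  11  14   0  96 153 143 152 212]
 [132 129 128 202 116  23  12  14  83 147 140 148 211]
 [134 129 124 196 118  19  12   5  83 123 123 132 211]
 [133 131 126 163 107  18   8   3  75 105 142 107 211]
 [133 129 126 176 106  15   9   5  68 125 142 127 213]
 [134 130 122 175 120  23   3   0  56 127 141 129 212]
 [130 126 121 173 235 117  16   9  38  97 144 147 212]
 [131 128 120 167 221 178 108 106 155  72 144 124 211]
 [132 128 119 147 218 165 139 146 153  82 143 113 211]
 [130 126 120 143 218 158 132 136 142 115 140 120 212]]
(0.0765, -0.023, 0.164) [[206.0626 189.2339]]
(0.0765, 0.023, 0.164) [[206.7888 200.1303]]
(0.0635, 0.023, 0.164) [[209.913  199.8499]]
(0.0635, 0.0, 0.132) [[210.6497 195.6859]]
(0.062, 0.0, 0.132) [[211.0019 195.6542]]
(0.078, 0.0, 0.132) [[207.246  195.9922]]
```

```bash
python3 -m inch '[[[0,0,0],[0,0,0]],[[0,0,0],[0,0,0]],[[0,0,0],[0,0,0]],[[0,0,0],[0,0,0]],[[0,0,0],[0,0,0]],[[0,0,0],[0,0,0]],[[0,-0.01,0],[0,0,0]],[[0,-0.03,0],[0,0,0]],[[0,-0.05,0],[0,0,0]],[[0,-0.07,0],[0,0,0]],[[0,-0.078,0],[0,0,0]],[[0,-0.08,0],[0,0,0]]]' 0.085 && python3 -c "
from plan import *
print(s['qpos'],delta([.569,.2157,.232],RT(-1)))
a=capture('side');crop(a,220,110,330,250,4,'pics/s7.png')"
```

```text
clock: 7.05
position: [0.5786, 0.04, 0.2337]
eef_rot: [-0.063, 2.19, -2.19]
force: [0.8, 0.6, -0.4]
width: 0.997
[ 0.0493  0.341   1.5911 -0.0001  1.2068  1.5603] (array([-0.0009,  0.0017, -0.1759]), array([-0.006 , -0.2032, -0.1512]))
```

View pics/s7.png

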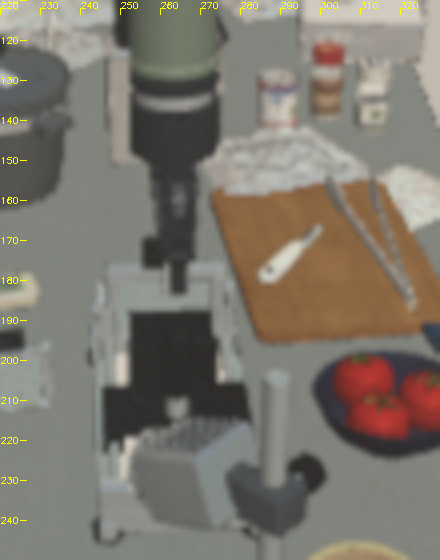

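```bash
python3 -m inch '[[[0,0,-0.01],[0,0,0]],[[0,0,-0.03],[0,0,0]],[[0,0,-0.055],[0,0,0]],[[0,0,-0.08],[0,0,0]],[[0,0,-0.105],[0,0,0]],[[0,0,-0.13],[0,0,0]],[[0,0,-0.153],[0,0,0]],[[-0.001,0.001,-0.17],[0,0,0]],[[-0.001,0.002,-0.176],[0,0,0]],[[-0.001,0.002,-0.176],[0,0,0]]]' && python3 -c "
from plan import *
print(s['qpos'],delta([.569,.2157,.232],RT(-1)))
a=capture('side');crop(a,225,110,305,210,6,'pics/s8.png');b=capture('top');crop(b,190,150,250,225,8,'pics/t8.png')"
```

```text
clock: 8.1
position: [0.5682, 0.2163, 0.2294]
eef_rot: [-0.068, 2.19, -2.192]
force: [0.4, -0.1, -0.4]
width: 0.993
[ 0.345   0.3893  1.5274 -0.0003  1.2265  1.8548] (array([-0.0007, -0.0026,  0.0007]), array([-0.0419, -0.1304,  0.0799]))
```

View pics/s8.png

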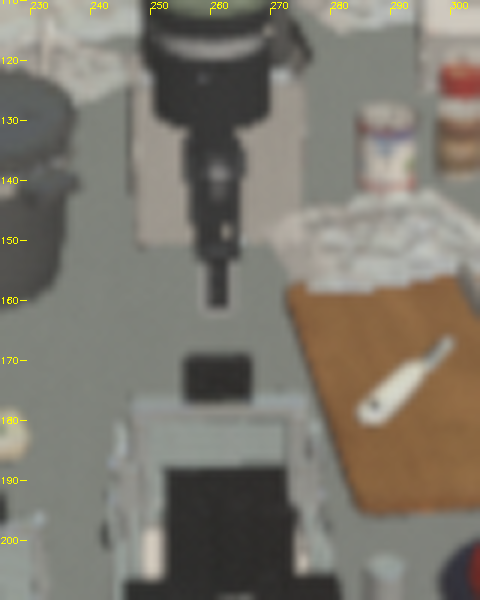

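View pics/t8.png

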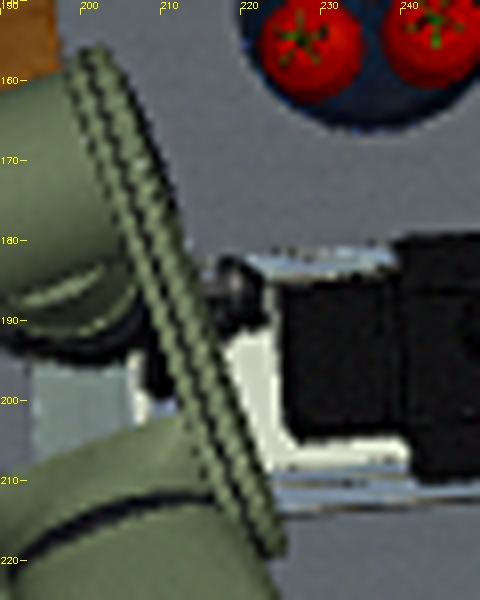

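The cartridge standing in the slicer (side, about 260,185) is the larger one. The small look-alike lies loose at about (222,203). The jaws line up with the lug (u≈260 for both), so I'm going down now.

```bash
python3 -m inch '[[[0,0.008,0],[0,0,0]],[[0,0.02,0],[0,0,0]],[[0,0.033,0],[0,0,0]],[[0,0.046,0],[0,0,0]],[[0,0.056,0],[0,0,0]],[[0,0.063,0],[0,0,0]],[[0,0.067,0],[0,0,0]],[[0,0.068,0],[0,0,0]],[[0,0.068,0],[0,0,0]]]' && python3 -c "
from plan import *
print(P,delta([.569,.2157,.160],RT(-1)))"
```

```text
clock: 9.1
position: [0.5688, 0.2159, 0.1625]
eef_rot: [-0.065, 2.191, -2.191]
force: [0.4, -0.7, 0.5]
width: 0.993
[0.5688 0.2159 0.1625] (array([-0.0002,  0.0025,  0.0002]), array([ 0.0043, -0.1969, -0.0314]))
```

```bash
python3 -m inch '[[[0,0.0015,0],[0,0,0]],[[0,0.0015,0],[0,0,0]],[[0,0.0015,0],[0,0,0]],[[0,0.0015,0],[0,0,0]],[[0,0.0015,0],[0,0,0]],[[0,0.0015,0],[0,0,0]],[[0,0.0015,0],[0,0,0]],[[0,0.0015,0],[0,0,0]],[[0,0.0015,0],[0,0,0]],[[0,0.0015,0],[0,0,0]],[[0,0.0015,0],[0,0,0]],[[0,0.0015,0],[0,0,0]]]' 0 && python3 -m inch '[[[0,-0.002,0],[0,0,0]],[[0,-0.008,0],[0,0,0]],[[0,-0.016,0],[0,0,0]],[[0,-0.026,0],[0,0,0]],[[0,-0.038,0],[0,0,0]],[[0,-0.05,0],[0,0,0]],[[0,-0.065,0],[0,0,0]],[[0,-0.08,0],[0,0,0]],[[0,-0.095,0],[0,0,0]],[[0,-0.105,0],[0,0,0]],[[0,-0.11,0],[0,0,0]],[[0,-0.11,0],[0,0,0]]]' && python3 -c "
from plan import *
a=capture('side');crop(a,225,70,325,210,4,'pics/s9.png')
print(P,s['qpos'])"
```

```text
clock: 10.3
position: [0.5688, 0.2157, 0.161]
eef_rot: [-0.065, 2.191, -2.191]
force: [-0.7, -1.3, 3.0]
width: 0.139
clock: 11.5
position: [0.5688, 0.2158, 0.2717]
eef_rot: [-0.064, 2.191, -2.19]
force: [-0.1, 0.4, -2.6]
width: 0.143
[0.5688 0.2158 0.2717] [ 0.3438  0.3634  1.4597 -0.0001  1.317   1.8548]
```

View pics/s9.png

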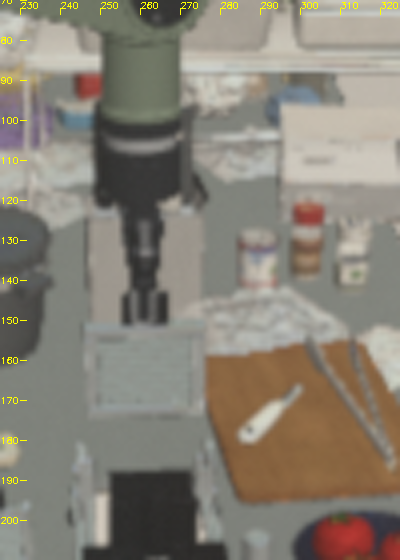

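```bash
python3 -m inch '[[[0,-0.005,0],[0,0,0]],[[0,-0.015,0],[0,0,0]],[[0,-0.03,0],[0,0,0]],[[0,-0.045,0],[0,0,0]],[[0,-0.055,0],[0,0,0]],[[0,-0.06,0],[0,0,0]],[[0,-0.06,0],[0,0,0]]]' && python3 -c "
from plan import *
Rv=RV(-1)
W=lens.V+.078*lens.R[:,2]+.08*lens.R[:,0]+[0,0,.06]
print(P,W,s['force']);d=delta(W,Rv);print(d)
# half
Rh=T@Ro.from_rotvec(d[1]/2,degrees=True).as_matrix()
print(delta(lens.V+.078*lens.R[:,2],Rv))"
```

```text
clock: 12.25
position: [0.5688, 0.2158, 0.3315]
eef_rot: [-0.064, 2.191, -2.19]
force: [-0.4, 0.7, -2.1]
width: 0.14
[0.5688 0.2158 0.3315] [ 0.3784 -0.1548  0.3257] [-0.4082  0.725  -2.0944]
(array([0.2123, 0.0054, 0.3586]), array([ 18.9511, -45.4197,   7.9586]))
(array([0.1583, 0.038 , 0.4109]), array([ 18.9511, -45.4197,   7.9586]))
```

```bash
python3 -m inch '[[[0.004,0,0.007],[0.4,-0.9,0.2]],[[0.013,0,0.022],[1.1,-2.7,0.5]],[[0.023,0,0.039],[2.1,-5,0.9]],[[0.034,0.001,0.057],[3,-7.3,1.3]],[[0.045,0.001,0.075],[4,-9.5,1.7]],[[0.055,0.001,0.093],[4.9,-11.8,2.1]],[[0.066,0.001,0.111],[5.9,-14.1,2.5]],[[0.076,0.002,0.129],[6.8,-16.4,2.9]],[[0.087,0.002,0.147],[7.8,-18.6,3.3]],[[0.096,0.002,0.162],[8.5,-20.4,3.6]],[[0.102,0.002,0.172],[9.1,-21.8,3.8]],[[0.106,0.003,0.179],[9.5,-22.7,4]]]' && python3 -c "
from plan import *
print(s['qpos'])
W=lens.V+.078*lens.R[:,2]+.08*lens.R[:,0]+[0,0,.06]
print(delta(W,RV(-1)))"
```

```text
clock: 13.45
position: [0.4722, 0.0298, 0.3273]
eef_rot: [-0.378, 1.77, -2.095]
force: [0.4, 0.4, -1.8]
width: 0.145
[ 0.1347  0.0753  1.7128 -0.1627  1.2686  1.2896]
(array([0.1661, 0.0175, 0.1224]), array([  9.4779, -22.643 ,   4.1051]))
```

```bash
python3 -m inch '[[[0.005,0,0.004],[0.4,-0.9,0.2]],[[0.017,0.002,0.012],[1,-2.3,0.4]],[[0.035,0.004,0.026],[2,-4.7,0.9]],[[0.052,0.006,0.038],[3,-7.1,1.3]],[[0.07,0.007,0.051],[4,-9.5,1.7]],[[0.087,0.009,0.064],[5,-11.9,2.2]],[[0.105,0.011,0.077],[6,-14.3,2.6]],[[0.122,0.013,0.09],[7,-16.6,3]],[[0.14,0.015,0.103],[8,-19.1,3.5]],[[0.155,0.016,0.114],[8.8,-21.1,3.8]],[[0.163,0.017,0.12],[9.3,-22.2,4]],[[0.166,0.0175,0.122],[9.5,-22.6,4.1]]]' && python3 -c "
from plan import *
print(s['qpos'])
print(delta(lens.V+.078*lens.R[:,2],RV(-1)))
a=capture('side');crop(a,160,110,320,250,4,'pics/s10.png');b=capture('top');crop(b,270,140,390,250,6,'pics/t10.png')"
```

```text
clock: 14.65
position: [0.3785, -0.1539, 0.3257]
eef_rot: [-0.62, 1.356, -1.938]
force: [-0.6, 0.2, -2.1]
width: 0.143
[-0.3208 -0.1424  1.9566 -0.1548  1.0069  0.4534]
(array([0.0006, 0.0565, 0.0598]), array([-0.017 , -0.1331, -0.    ]))
```

View pics/s10.png

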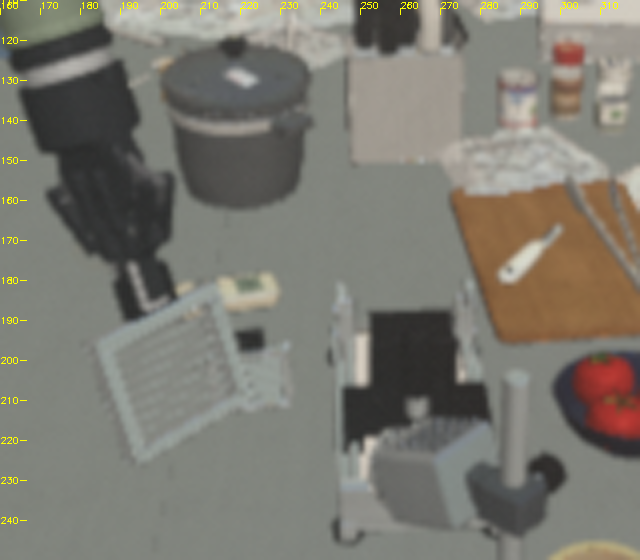

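View pics/t10.png

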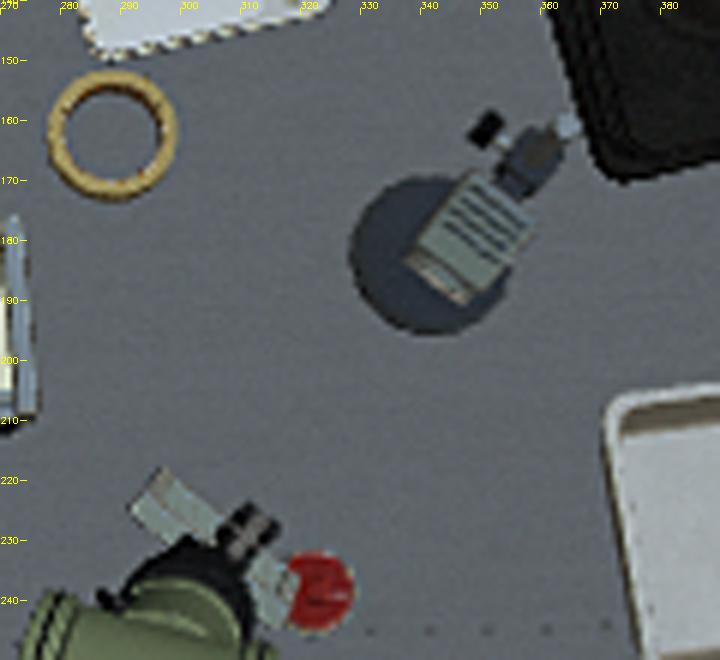

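```bash
python3 -m inch '[[[0,0.003,0.003],[0,0,0]],[[0,0.009,0.01],[0,0,0]],[[0,0.017,0.018],[0,0,0]],[[0,0.025,0.027],[0,0,0]],[[0,0.034,0.036],[0,0,0]],[[0,0.042,0.045],[0,0,0]],[[0,0.05,0.053],[0,0,0]],[[0,0.055,0.058],[0,0,0]],[[0.0005,0.0565,0.06],[0,0,0]],[[0.0005,0.0565,0.06],[0,0,0]],[[0.0005,0.0565,0.06],[0,0,0]]]' && python3 -c "
from plan import *
print(s['qpos'],np.abs(s['qvel']).max())
print(delta(lens.V+.078*lens.R[:,2],RV(-1)))
a=capture('side');crop(a,180,130,320,270,4,'pics/s11.png');b=capture('top');crop(b,270,150,390,250,6,'pics/t11.png')
o=P-.078*-T[:,1]*1
Rb=np.c_[-T[:,2],np.cross(-T[:,1],-T[:,2]),-T[:,1]]; bc=P+.078*T[:,1]
for y in(-.058,.058):
  for z in(-.047,.049): print(y,z,proj('side',bc+Rb@[-.008,y,z]),proj('top',bc+Rb@[-.008,y,z]))
"
```

```text
clock: 15.85
position: [0.4364, -0.2031, 0.2937]
eef_rot: [-0.619, 1.355, -1.937]
force: [0.8, 0.5, -1.7]
width: 0.144
[-0.3951  0.0005  1.9106 -0.1353  0.8997  0.3833] 0.004339274561472314
(array([ 0.0012,  0.0004, -0.0005]), array([-0.0556, -0.1067, -0.0541]))
-0.058 -0.047 [[241.6889 227.57  ]] [[307.9285 204.2374]]
-0.058 0.049 [[232.453  198.0576]] [[305.5916 207.4904]]
0.058 -0.047 [[213.1403 246.4418]] [[330.4656 222.2131]]
0.058 0.049 [[202.4604 215.3025]] [[329.6675 226.7308]]
```

View pics/s11.png

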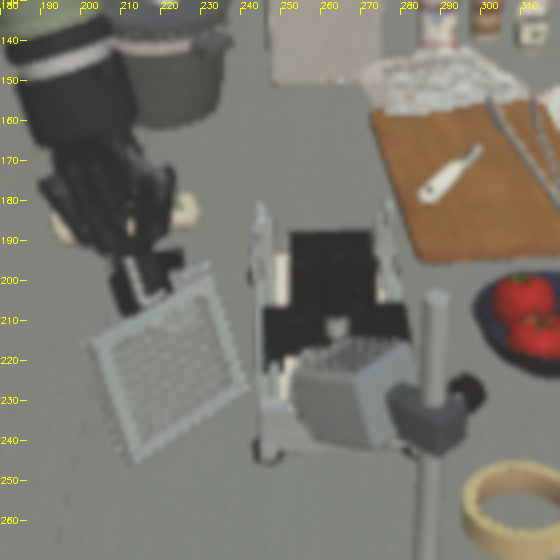

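View pics/t11.png

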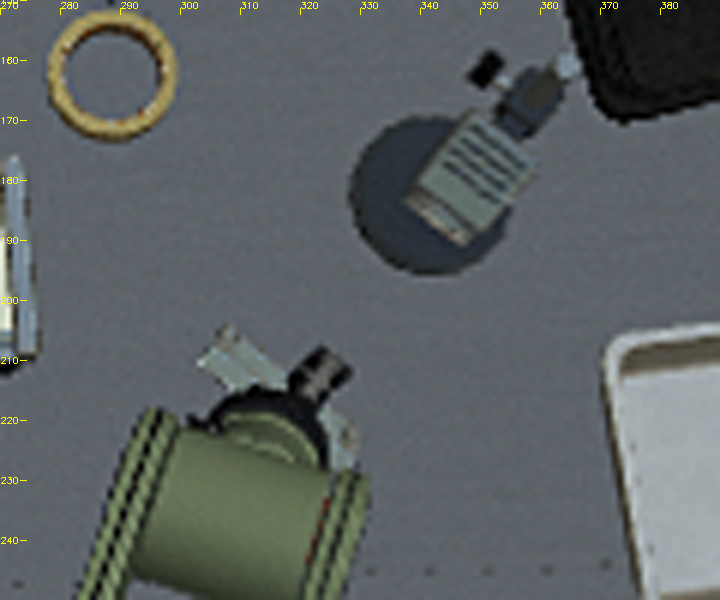

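Run:
```python
from lens import *
import lens
full=list(lens.obs)
def rep(t,o,foot=None):
    lens.obs=o; s=least_squares(g,[2.3,.25,0,0],loss="soft_l1").x
    O,R=frame(s[0],s[1]); print(t,s,O,O+.15*R[:,0])
rep("all",full);rep("top",[o for o in full if o[0]=="top"]);rep("side",[o for o in full if o[0]=="side"])
for i in range(9): rep(i,full[:i]+full[i+1:])
# direct: box rear/top corners triangulated
print(tri((281.7,216),(348.5,169)),tri((268.8,225),(359,178.5)))
```

```text
all [ 2.4314  0.2713 -0.0096 -0.0003] [ 0.5625 -0.3131  0.2713] [ 0.4556 -0.2212  0.2199]
top [ 2.4519  0.2788 -0.0063 -0.0001] [ 0.5612 -0.3146  0.2788] [ 0.4525 -0.2249  0.2274]
side [ 2.3171  0.2664 -0.0089 -0.0003] [ 0.57   -0.3053  0.2664] [ 0.4743 -0.2018  0.2149]
0 [ 2.4287  0.2722 -0.0102 -0.0004] [ 0.5626 -0.3129  0.2722] [ 0.456  -0.2207  0.2208]
1 [ 2.434   0.2722 -0.009  -0.0003] [ 0.5623 -0.3133  0.2722] [ 0.4552 -0.2217  0.2207]
2 [ 2.4295  0.2702 -0.0105 -0.0004] [ 0.5626 -0.3129  0.2702] [ 0.4559 -0.2209  0.2188]
3 [ 2.4412  0.2711 -0.009  -0.0003] [ 0.5619 -0.3138  0.2711] [ 0.4541 -0.223   0.2197]
4 [ 2.4436  0.2716 -0.0089 -0.0003] [ 0.5617 -0.3139  0.2716] [ 0.4538 -0.2234  0.2202]
5 [ 2.4246  0.271  -0.0097 -0.0003] [ 0.5629 -0.3126  0.271 ] [ 0.4567 -0.22    0.2196]
6 [ 2.4396  0.272  -0.0103 -0.0004] [ 0.562  -0.3137  0.272 ] [ 0.4544 -0.2227  0.2205]
7 [ 2.4263  0.271  -0.0093 -0.0003] [ 0.5628 -0.3127  0.271 ] [ 0.4564 -0.2203  0.2196]
8 [ 2.4036  0.2701 -0.0098 -0.0003] [ 0.5642 -0.3111  0.2701] [ 0.46   -0.2163  0.2187]
(array([ 0.6216, -0.3321,  0.317 ]), np.float64(0.0007091292060995285)) (array([ 0.5868, -0.3692,  0.3161]), np.float64(0.0038669833487973374))
```

The side picture shows the cartridge at about (202–241, 197–245), with its corners within about 1 px of the prediction. It is well clear of the camera, and the pusher is still back at v≈205. I'll let it settle briefly, then hand in.

```bash
python3 -m inch '[[[0,0,0],[0,0,0]],[[0,0,0],[0,0,0]],[[0,0,0],[0,0,0]],[[0,0,0],[0,0,0]]]' && python3 -c "
from plan import *
print(np.abs(s['qvel']).max(),s['force'],s['width']); print(job_done())"
```

```text
clock: 16.35
position: [0.4365, -0.2031, 0.2936]
eef_rot: [-0.619, 1.355, -1.937]
force: [-0.4, 0.9, -3.1]
width: 0.14
0.002373855272592396 [-0.4292  0.8975 -3.0862] 0.13997870698980402
the job is handed in; nothing more can be done
None
```

I drew the pusher back and left it there, about 85 mm by my estimate. I then pinched the larger cartridge by its lug, lifted it straight out, and held it up to the inspection camera. The job was handed in at 16.35 s with the gripper still holding it; no verdict is reported, so whether it passed is not confirmed.

**Last checks:**
- **Position:** the tool was within about 1.5 mm and 0.2° of the computed pose. The cartridge's corners in the side picture were within about 1 px of where they should be.
- **Grip:** the fingers were about 12 mm open on the 13 mm lug. The wrist carried 2–3 N, which fits the cartridge's weight. Joint speeds were below 0.003 rad/s.
- **Surroundings:** the pusher was still back. I saw no contact with the camera or any of the loose things.

**Where the measurements disagreed:**
- **Camera direction:** my estimate of where the camera points varied, 139° using both pictures, 140° from the top picture alone and 133° from the side picture alone. The side-only value would move the target by about 27 mm; I trusted the combined fit, whose target moved by only about 7 mm when I left out any single point.
- **Lug position:** the first slicer fit was 2–3 mm off at the lug. I corrected it from a fresh top picture before gripping.

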